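# Show which boxed cup still lacks its felt

### The job

One of the six turned cups packed in the wooden box was put in without its felt. With your fingertips push the sliding lid fully open by its dark batten, then point at the cup without felt from above, fingertips a couple of centimetres over its rim, and keep pointing at it for two seconds; finish there, so that the joiner sees which one to take out. Do not touch any of the cups, push the lid gently, and leave everything else on the bench where it is.

Things in the scene. Friction and masses are not known exactly. Their poses are not given: they have to be found in the camera images.
- cup_box: Pale wooden box fixed to the bench, 198 (own x) x 136 (own y) x 74 mm; walls 8 mm, the one at +y only 61 mm high. Inside 3 x 2 compartments of 58 mm, centred at own x -62, 0, 62 and y -31, 31 mm, floor 6 mm above the bench, a cup in each. Origin: centre of its underside, z up; own +y, to the robot's left, is the way the lid opens.
- lid (a joint): How far the plywood lid is slid out of the box along the box's +y, in m: 0 shut, 0.112 fully open at its stop. It runs in grooves and cannot be lifted; friction about 2 N, it stays where it is left. Its upper face is 67 mm above the bench, also when open.
- lid_batten (a point): Middle of the dark wooden batten across the lid, by which the lid is pushed; it moves with the lid. 90 mm long (box x), 14 mm wide (box y), 15 mm high; its top is 82 mm, this point 75 mm above the bench. With the lid shut the batten lies over the middle of the box.
- cup_bare: The cup that has no felt: loose pale turned cup, 52 mm across, 50 mm tall, open and hollow with bare wood inside. It stands upright in one of the box's compartments, hidden while the lid is shut, its rim 56 mm above the bench. Origin: centre of its underside, z up.
- cup_red_1: loose turned cup, 52 mm across, 46 mm tall, the dish in its top lined with red felt: a finished one, standing upright in a compartment of the box. Origin: centre of its underside, z up.
- cup_red_2: loose turned cup, 52 mm across, 46 mm tall, the dish in its top lined with red felt: a finished one, standing upright in a compartment of the box. Origin: centre of its underside, z up.
- cup_red_3: loose turned cup, 52 mm across, 46 mm tall, the dish in its top lined with red felt: a finished one, standing upright in a compartment of the box. Origin: centre of its underside, z up.
- cup_navy_1: loose turned cup, 52 mm across, 46 mm tall, the dish in its top lined with navy-blue felt: a finished one, standing upright in a compartment of the box. Origin: centre of its underside, z up.
- cup_navy_2: loose turned cup, 52 mm across, 46 mm tall, the dish in its top lined with navy-blue felt: a finished one, standing upright in a compartment of the box. Origin: centre of its underside, z up.
- green_punch: Bystander: loose green arch punch standing on its cutting ring, 38 mm wide, 135 mm tall. Origin: centre of its underside.
- brown_cup: Bystander: loose red-brown turned cup with navy-blue felt, standing on the bench outside the box, 52 mm across, 46 mm tall. Origin: centre of its underside.
- tape_roll: Bystander: loose roll of masking tape lying flat, 96 mm across, 25 mm high. Origin: centre of its underside.
- pencil: Bystander: loose red pencil lying on the bench, 142 mm long (own y), 7 mm thick. Origin: centre of its underside.
- nail_tin: Bystander: loose round tin, 75 mm across, 58 mm high. Origin: centre of its underside.
- bench_brush: Bystander: loose grey wire brush, 61 x 155 x 91 mm. Origin: centre of its underside.

How it is judged (in metres and radians):
On the way, in this order (a step that is already met when the one before it is completed fails the run):
1. the sliding lid is pushed fully open (value of joint lid above 0.104 m), for 0.2 s.
2. the fingertips point at the cup without felt from just above it for two seconds (horizontal distance between the grasp point and cup_bare below 0.025 m and z of the grasp point in the frame of cup_bare between 0.064 and 0.125 m and value of joint lid above 0.104 m), for 2 s.
At the end, for the whole second after the job is handed in: The lid is open (drawn out at least 104 of 112 mm); the gripper still points at the cup without felt: its grasp point within 25 mm sideways of the cup's axis, the fingertips clear above the rim by up to about 50 mm; no cup has moved by 8 mm, no bystander by 20 mm (all of step 2 and angle between cup_bare's own z axis and vertical below 0.1 rad and distance of each of cup_bare, cup_red_1, cup_red_2, cup_red_3, cup_navy_1, cup_navy_2 from where it was at the start of the episode below 0.008 m and distance of each of green_punch, brown_cup, tape_roll, pencil, nail_tin, bench_brush from where it was at the start of the episode below 0.02 m); the robot touches nothing.
It fails at once if a cup in the box is touched (contact force between any of the fingers, the arm and cup_bare above 0.5 N or contact force between any of the fingers, the arm and cup_red_1 above 0.5 N or contact force between any of the fingers, the arm and cup_red_2 above 0.5 N or contact force between any of the fingers, the arm and cup_red_3 above 0.5 N or contact force between any of the fingers, the arm and cup_navy_1 above 0.5 N or contact force between any of the fingers, the arm and cup_navy_2 above 0.5 N).
It fails at once if a cup in the box is shifted or lifted (distance of any of cup_bare, cup_red_1, cup_red_2, cup_red_3, cup_navy_1, cup_navy_2 from where it was at the start of the episode above 0.008 m).
It fails at once if the lid or the box is pushed or squeezed hard (over 40 N) (contact force between any of the fingers, the arm and cup_box above 40 N).
It fails at once if a bystander is knocked or moved (distance of any of green_punch, brown_cup, tape_roll, pencil, nail_tin, bench_brush from where it was at the start of the episode above 0.02 m).
It also fails if it takes over 42 s, if anything falls off the work surface, if the arm or the gripper's body presses on something with over 40 N, if the wrist force passes 120 N, or if a joint passes its speed limit or range.

### The arm

A 6-joint arm with a two-finger parallel gripper is mounted at the origin on a cart in front of the work surface, level with it; the furniture and walls round the work are solid. World frame = base frame: x ahead of the robot, y to its left, z up, the work surface at z = 0. Lengths are in mm, angles in degrees, forces in N, time in s.
With the tool pointing down it reaches from about 300 to 850 mm from the base axis. Payload 4.2 kg.
Tool frame: the origin (TCP) lies between the finger pads; the fingertips stand 19 mm ahead of it and the grasp point (between the pads) is the TCP; z points along the fingers, x is the direction in which the jaws open and shut, and the axes are right-handed (so a half turn about z gives the same grasp; the last joint's range is limited). The gripper opens to 91 mm and grips with 3 to 60 N. Pads are 32 mm wide; open, the fingers measure 118 mm over their backs; the gripper's body (76 mm by 178 mm) begins 60 mm behind the grasp point.
Start: joints at [-71.161, 18.312, 89.639, -0, 72.044, -1.146], TCP at [196.521, -540.389, 232.976] pointing down, gripper open.
Joint ranges: [-177.97, 177.97], [-48.28, 115.42], [12.27, 149.76], [-77.06, 257.06], [2.81, 150.46], [-146.56, 146.56]. Speed limits (degrees/s): [147.25, 147.25, 180, 180, 180, 180].

### API

Orientations are given as [roll, pitch, yaw] about the fixed x, y, z axes, in that order (R = Rz(yaw) Ry(pitch) Rx(roll)).
In Python, from workcell import sensors, grab_frame, env gives the robot as it stands.
- The arm moves only by the tool servo_tool, never from a script. Its argument "motion" is one flat list of numbers, 7 for each row, row after row: the shift along the world's x, y, z in mm, then the turn, a rotation vector about the world's x, y, z in rad, then the opening in per cent of the stroke, from 0 (shut) to 100 (fully open). In form: [x, y, z, rx, ry, rz, grip, x, y, z, rx, ry, rz, grip, ...]. A call has 1 to 10 rows; each row shifts and turns the commanded pose from where the row before left it; what a row does not reach is not made up. A row lasts 1/12 s, in which the tool goes at most 41.7 mm and 7.16 degrees, less where a joint would pass 70% of its speed; a pose out of reach is approached as far as the arm can. A call with a gripper value outside its range is refused whole. The fingers move at their own pace and stop on an object; "newtons" is the grip in N (left out, the last holds). Time passes only in rows, so rows that do not move let the fingers close. It gives the time, the measured TCP pose, the force and the opening at its end, in the units of the state.
- sensors.state(): the state, without advancing time (a new reading comes with each control period).
- grab_frame(name): name is "scene" or "side" or "wrist"; returns a dict with "image" (400x640x3 uint8, red, green, blue), "depth" (400x640 float32, mm along the optical axis (not along the pixel's ray), 0 where there is no reading), "fx", "fy", "cx", "cy" (pixels), "extrinsics" (4x4, takes a point from camera to world coordinates); the wrist camera has in their place "T_tool_cam" (4x4, takes a point from camera to tool coordinates, whose origin is the TCP and whose axes are the tool frame's). Camera axes: x right, y up, looking along -z (the intrinsics and any distortion apply to the point x, -y, -z); pixel columns grow to the right and rows downward; lengths in mm; the calibration is good to about 2 mm. A picture is of the moment at which its call begins: read the wrist's pose just before it.
- env.job_done(): hands the job in, once; it reports no verdict.
The state is a dict: "time_s": time; "qpos": joint angles; "qvel": joint speeds; "effort": joint torques, N m; "ee_pos": TCP position; "ee_rot": TCP orientation; "force": force on the tool from outside, world axes, zero at the start; "torque": the same for the moment, N m; "gripper_width": finger opening in mm.
Only numpy, scipy, OpenCV 4.12 (cv2) and the standard library are available. Lean on these libraries where they do the work, as an engineer would, in place of code of your own. Each camera call takes 0.05 s, during which the arm holds its last target.

## Working session

There is one attempt and no reset: what is moved stays moved. The work goes in short steps, Python scripts to look and compute and a tool call to move; the robot and the scene stay as the last step left them, time stands still between calls to the robot, and variables do not carry over. Pictures are saved under pics/ and viewed, and the job is handed in when it is done.

Besides the shell and the picture viewer there is one more tool, called after "Call:" as a command line: name --argument value ..., lists and objects as JSON in quotes. servo_tool: Moves the arm, as the interface text tells. Its arguments: {"type":"object","properties":{"motion":{"type":"array"},"newtons":{"type":"number"}},"required":["motion"]}

```bash
mkdir -p pics; cat > h.py <<'E'
import numpy as np,cv2
from workcell import sensors,grab_frame,env
def save(n,f): cv2.imwrite('pics/'+n,cv2.cvtColor(f['image'],cv2.COLOR_RGB2BGR))
def cloud(f,T=None):
    T=f['extrinsics'] if T is None else T
    d=f['depth'];v,u=np.mgrid[:d.shape[0],:d.shape[1]]
    x=(u-f['cx'])/f['fx']*d;y=(v-f['cy'])/f['fy']*d
    P=np.stack([x,-y,-d,np.ones_like(d)],-1)@np.asarray(T).T
    P=P[...,:3];P[d<=0]=np.nan
    return P
E
python3 - <<'E'
from h import *
print(sensors.state())
for n in ['scene','side']:
    f=grab_frame(n);save(n+'0.png',f);np.save(n+'0.npy',cloud(f));print([k for k in f],f['extrinsics'])
    for k in f:
        if k not in('image','depth','extrinsics'):print(k,f[k])
E
```

```text
{'time_s': 0.0, 'qpos': array([-7.11621352e+01,  1.83519231e+01,  8.97072351e+01, -2.04302640e-04,
        7.20424836e+01, -1.14695406e+00]), 'qvel': array([ 0.05635443,  0.0350991 ,  0.06506949,  0.04453168, -0.02972745,
       -0.01295363]), 'effort': array([-5.99092109e-04, -4.12457836e+01, -2.31976819e+01,  7.27867917e-02,
        4.56603058e-02, -1.54553891e-04]), 'ee_pos': array([ 196.35605773, -539.93268848,  232.11179848]), 'ee_rot': array([-1.79998160e+02,  1.01625316e-01, -7.00151163e+01]), 'force': array([-0.20995226, -0.12625247,  0.56948987]), 'torque': array([ 0.00947243, -0.00164186,  0.03990823]), 'gripper_width': 91.29942877029058}
['image', 'depth', 'fx', 'fy', 'cx', 'cy', 'extrinsics'] [[-8.33337695e-01  3.42487069e-01 -4.33878892e-01 -5.73931127e+01]
 [-5.52336831e-01 -5.46788797e-01  6.29242431e-01  1.13339448e+03]
 [-2.17327215e-02  7.64018729e-01  6.44827938e-01  9.43589484e+02]
 [ 0.00000000e+00  0.00000000e+00  0.00000000e+00  1.00000000e+00]]
fx 509.46212607777466
fy 509.46212607777466
cx 319.17871059918906
cy 203.31391261909084
['image', 'depth', 'fx', 'fy', 'cx', 'cy', 'extrinsics'] [[-8.37730834e-01  3.49268914e-01 -4.19783605e-01 -1.69063304e+02]
 [-5.46069390e-01 -5.41290582e-01  6.39384647e-01  1.31425282e+03]
 [-3.90773046e-03  7.64863211e-01  6.44180874e-01  1.09028379e+03]
 [ 0.00000000e+00  0.00000000e+00  0.00000000e+00  1.00000000e+00]]
fx 498.33284085609364
fy 498.33284085609364
cx 321.52395577561526
cy 194.38081804431582
```

View pics/scene0.png

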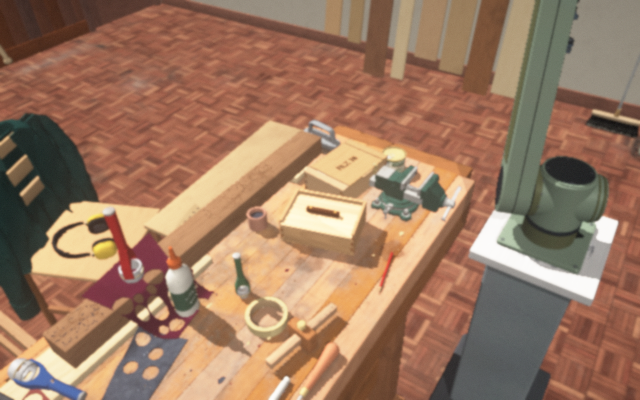

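View pics/side0.png

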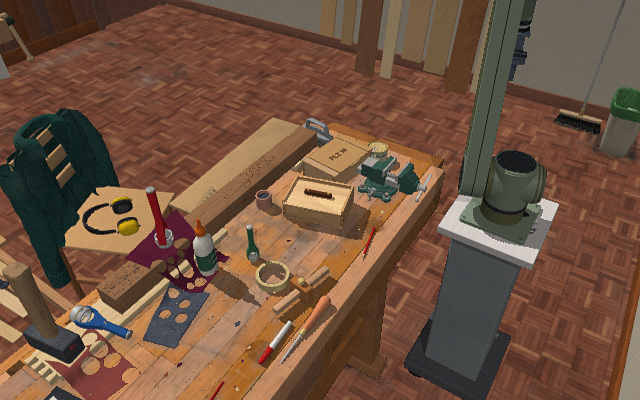

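The scene view shows the box around pixel (323,222) and its batten at (323,211). In the side view the batten is at (319,194). The brown cup is at (257,218), the punch at (241,275) and the tape at (266,316) in the scene view. Next I measure positions.

```bash
python3 - <<'E'
from h import *
for n,pts in [('scene',[(323,211),(308,209),(339,214),(290,196),(365,207),(357,240),(283,228),(325,222),(257,212),(241,258),(266,300),(386,270),(320,120+5),(398,185),(350,165)]),('side',[(319,194),(305,191),(333,196),(290,180),(353,184),(345,212),(285,205),(264,195),(251,232),(271,265),(370,240)])]:
    P=np.load(n+'0.npy')
    for u,v in pts: print(n,u,v,P[v,u].round(0))
P=np.load('side0.npy')
im=cv2.imread('pics/side0.png')
cv2.imwrite('pics/crop.png',cv2.resize(im[100:300,200:440],None,fx=3.3,fy=3,interpolation=cv2.INTER_CUBIC)[:600,:800])
# top-down height map
H=np.zeros((600,700),np.uint8);C=np.zeros((600,700,3),np.uint8)
for n in ['scene','side']:
    P=np.load(n+'0.npy').reshape(-1,3);im=cv2.imread('pics/%s0.png'%n).reshape(-1,3)
    m=np.isfinite(P).all(1)&(P[:,2]>-30)&(P[:,2]<400);P=P[m];im=im[m]
    o=np.argsort(P[:,2]);P=P[o];im=im[o]
    r=(600-(P[:,0]-200)).astype(int);c=(350-(P[:,1])).astype(int)
    k=(r>=0)&(r<600)&(c>=0)&(c<700)
    for rr,cc,col in zip(r[k],c[k],im[k]): C[max(rr-1,0):rr+2,max(cc-1,0):cc+2]=col
cv2.imwrite('pics/top.png',C)
E
```

```text
scene 323 211 [500. 308.  77.]
scene 308 209 [535. 326.  81.]
scene 339 214 [461. 293.  74.]
scene 290 196 [670. 229.  -2.]
scene 365 207 [423. 224.  65.]
scene 357 240 [400. 302.  19.]
scene 283 228 [571. 391.  47.]
scene 325 222 [481. 329.  64.]
scene 257 212 [679. 365.  33.]
scene 241 258 [627. 500.  -0.]
scene 266 300 [475. 587.  24.]
scene 386 270 [294. 342.   4.]
scene 320 125 [728. -23.  89.]
scene 398 185 [374. 135.  99.]
scene 350 165 [549.  90.  71.]
side 319 194 [498. 313.  79.]
side 305 191 [544. 324.  78.]
side 333 196 [463. 286.  67.]
side 290 180 [678. 226.  -0.]
side 353 184 [481. 124.  -2.]
side 345 212 [401. 313.  50.]
side 285 205 [575. 390.  53.]
side 264 195 [676. 371.  34.]
side 251 232 [541. 592. 118.]
side 271 265 [480. 591.  18.]
side 370 240 [297. 337.   4.]
```

View pics/top.png

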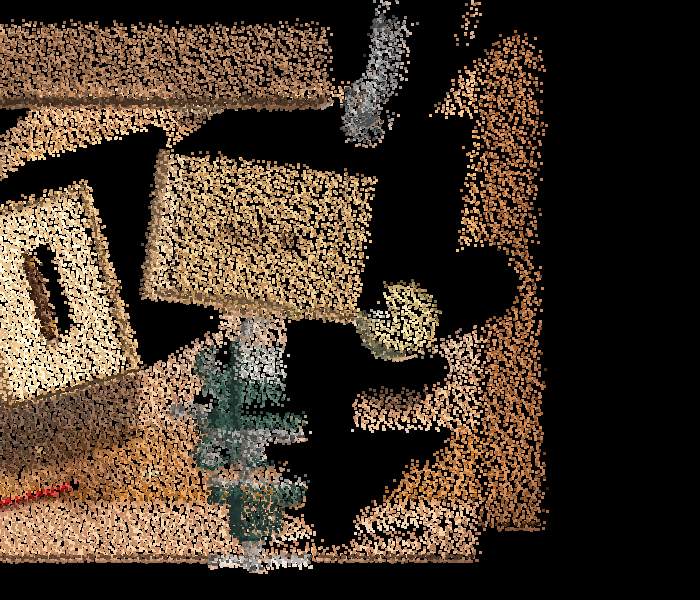

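View pics/crop.png

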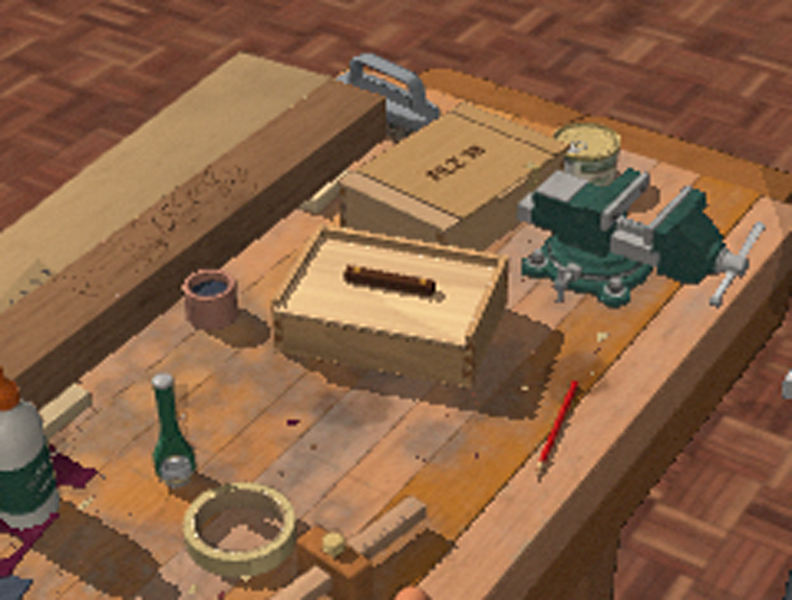

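```bash
python3 - <<'E'
from h import *
for n in ['scene','side']:
    P=np.load(n+'0.npy').reshape(-1,3);im=cv2.imread('pics/%s0.png'%n).reshape(-1,3).astype(int)
    m=np.isfinite(P).all(1)&(abs(P[:,0]-500)<140)&(abs(P[:,1]-310)<120)
    Q=P[m&(P[:,2]>52)&(P[:,2]<90)]
    r=cv2.minAreaRect(Q[:,:2].astype(np.float32));print(n,len(Q),r)
    d=m&(P[:,2]>68)&(im.sum(1)<260)&(abs(P[:,0]-500)<60)&(abs(P[:,1]-308)<40)
    B=P[d];r=cv2.minAreaRect(B[:,:2].astype(np.float32));print('batten',len(B),np.median(B,0).round(1),B.max(0).round(),B.min(0).round(),r)
    L=P[m&(P[:,2]>55)&(P[:,2]<72)&(abs(P[:,0]-500)<60)&(abs(P[:,1]-308)<40)];print('lid z',np.median(L[:,2]))
    A=P[np.isfinite(P).all(1)&(P[:,0]>230)&(P[:,0]<750)&(P[:,1]>-450)&(P[:,1]<620)]
    for y in range(-450,620,90):
        s=A[(A[:,1]>y)&(A[:,1]<y+90)&(A[:,2]<500)]
        if len(s):print(y,np.percentile(s[:,2],99.5).round(),end='; ')
    print()
E
```

```text
scene 3320 ((510.8580322265625, 270.8854064941406), (200.5538330078125, 217.06480407714844), 14.677318572998047)
batten 54 [500.9 311.3  76. ] [534. 324.  82.] [462. 301.  70.] ((498.1396179199219, 311.7690124511719), (75.21031188964844, 9.067058563232422), 14.637810707092285)
lid z 65.62554896285064
-450 -849.0; -360 -848.0; -270 -2.0; -180 2.0; -90 89.0; 0 112.0; 90 112.0; 180 83.0; 270 83.0; 360 83.0; 450 83.0; 540 131.0; 
side 2263 ((514.6608276367188, 272.81951904296875), (201.45925903320312, 219.38551330566406), 14.684335708618164)
batten 142 [502.4 312.3  79.1] [546. 327.  87.] [460. 291.  68.] ((504.06719970703125, 309.8848876953125), (89.1828384399414, 19.717554092407227), 15.24387264251709)
lid z 66.95441516824269
-450 -845.0; -360 -844.0; -270 0.0; -180 5.0; -90 91.0; 0 113.0; 90 113.0; 180 85.0; 270 85.0; 360 85.0; 450 85.0; 540 133.0;
```

Call:
servo_tool --motion '[13,34,2,0,0,0.062,0,13,34,2,0,0,0.062,0,13,34,2,0,0,0.062,0,13,34,2,0,0,0.062,0,13,34,2,0,0,0.062,0,13,34,2,0,0,0.062,0,13,34,2,0,0,0.062,0,13,34,2,0,0,0.062,0]' --newtons 5

```text
time_s: 0.77
ee_pos: [300.5, -266.5, 248.8]
ee_rot: [-180.0, 0.0, -41.5]
force: [0.3, 0.1, 0.6]
gripper_width: 41.0
```

Call:
servo_tool --motion '[13,34,0,0,0,0.062,0,13,34,0,0,0,0.062,0,13,34,0,0,0,0.062,0,13,34,0,0,0,0.062,0,13,34,0,0,0,0.062,0,13,34,0,0,0,0.062,0,13,34,0,0,0,0.062,0,13,34,0,0,0,0.062,0]'

```text
time_s: 1.43
ee_pos: [404.5, 5.5, 248.9]
ee_rot: [180.0, -0.0, -13.0]
force: [0.9, 0.1, -0.1]
gripper_width: 0.5
```

Call:
servo_tool --motion '[13,34,0,0,0,0.062,0,13,34,0,0,0,0.062,0,13,34,0,0,0,0.062,0,13,34,0,0,0,0.062,0,13,34,0,0,0,0.062,0,13,34,0,0,0,0.062,0,13,34,0,0,0,0.062,0,0,0,0,0,0,0.046,0,0,0,0,0,0,0,0]'

```text
time_s: 2.18
ee_pos: [495.6, 243.2, 247.9]
ee_rot: [180.0, 0.1, 14.5]
force: [0.4, -1.3, 0.1]
gripper_width: 0.6
```

```bash
cat > w.py <<'E'
from h import *
from scipy.spatial.transform import Rotation as R
import sys
def wrist(name):
    s=sensors.state();f=grab_frame('wrist');save(name,f)
    T=np.eye(4);T[:3,:3]=R.from_euler('xyz',s['ee_rot'],degrees=True).as_matrix();T[:3,3]=s['ee_pos']
    P=cloud(f,T@np.asarray(f['T_tool_cam']))
    print(s['time_s'],s['ee_pos'].round(1),s['ee_rot'].round(2),s['force'].round(2),s['gripper_width'],s['qpos'].round(1))
    np.save('w.npy',P);return f,P,s
if __name__=='__main__': f,P,s=wrist(sys.argv[1]);print(f['T_tool_cam'].round(2))
E
python3 w.py w1.png
```

```text
2.1833 [495.6 243.2 247.9] [1.7997e+02 1.0000e-01 1.4520e+01] [ 0.37 -1.31  0.1 ] 0.5836112529325325 [24.9 15.8 91.1 -0.  73.2 10.4]
[[   1.     -0.     -0.      0.87]
 [  -0.     -0.97   -0.26  -71.93]
 [  -0.      0.26   -0.97 -152.16]
 [   0.      0.      0.      1.  ]]
```

View pics/w1.png

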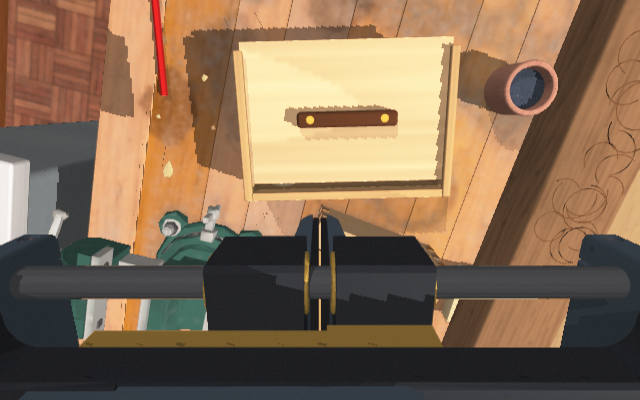

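The wrist view shows the shut lid with its dark batten from (297,120) to (397,117). The brown cup is at (523,88) and the pencil at (160,50), both away from the lid's path.

```bash
python3 - <<'E'
from h import *
P=np.load('w.npy');im=cv2.imread('pics/w1.png').astype(int)
m=np.zeros(P.shape[:2],bool);m[100:135,285:405]=1
m&=(im.sum(2)<330)&(P[...,2]>70)
B=P[m];print(len(B),np.median(B,0),cv2.minAreaRect(B[:,:2].astype(np.float32)))
for n in [(300,112),(395,108),(300,126),(396,124),(347,118),(330,170),(330,60),(240,120),(450,120),(350,192),(523,105),(505,66)]: print(n,P[n[1],n[0]].round(1))
for (x0,x1,y0,y1,k) in [(230,470,30,205,'box')]:
    Q=P[y0:y1,x0:x1].reshape(-1,3);
    L=Q[(Q[:,2]>60)&(Q[:,2]<71)];print('lidz',np.median(L[:,2]))
    W=Q[(Q[:,2]>58)&(Q[:,2]<90)];print(cv2.minAreaRect(W[:,:2].astype(np.float32)))
E
```

```text
1483 [504.96984128 307.33008508  82.31909732] ((504.93682861328125, 307.17877197265625), (88.89873504638672, 14.085933685302734), 15.936139106750488)
(300, 112) [463.4 301.9  80.6]
(395, 108) [546.5 326.9  67.3]
(300, 126) [466.4 290.2  82.2]
(396, 124) [551.7 313.3  68. ]
(347, 118) [505.  307.4  82.4]
(330, 170) [503.7 255.9  66.6]
(330, 60) [478.  351.9  66.9]
(240, 120) [412.1 281.2  74.2]
(450, 120) [596.3 329.   75.1]
(350, 192) [527.3 241.1  73.1]
(523, 105) [676.9 363.3  35. ]
(505, 66) [653.9 397.4  16.1]
lidz 67.63778175316995
((506.11285400390625, 303.4545593261719), (198.3379669189453, 144.0808563232422), 15.89621353149414)
```

Call:
servo_tool --motion '[9,16,0,0,0,0.02,0,8.5,16,0,0,0,0,0,0,0,-35,0,0,0,0,0,0,-35,0,0,0,0,0,0,-30,0,0,0,0,0,0,-22,0,0,0,0,0,0,-15,0,0,0,0,0,0,-10,0,0,0,0,0,0,0,0,0,0,0]'

```text
time_s: 2.98
ee_pos: [511.6, 271.9, 100.1]
ee_rot: [179.9, 0.3, 15.4]
force: [-0.5, 0.0, 0.1]
gripper_width: 0.5
```

```bash
python3 w.py w2.png
```

```text
2.9833 [511.6 271.9 100.1] [179.94   0.25  15.36] [-0.53  0.02  0.07] 0.5294795521953803 [26.9 25.3 99.5 -0.  55.5 11.5]
[[   1.     -0.     -0.      0.87]
 [  -0.     -0.97   -0.26  -71.92]
 [  -0.      0.26   -0.97 -152.16]
 [   0.      0.      0.      1.  ]]
```

View pics/w2.png

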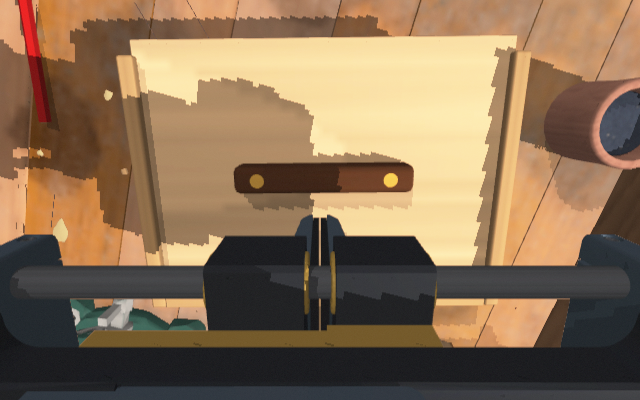

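The fingers (320,225) stand behind the batten (centre 323,178), in line with its middle.

Call:
servo_tool --motion '[0,0,-5,0,0,0,0,0,0,-4,0,0,0,0,0,0,0,0,0,0,0,-1.5,5,0,0,0,0,0,-1.5,5,0,0,0,0,0,0,0,0,0,0,0,0]'

```text
time_s: 3.53
ee_pos: [510.0, 284.6, 93.4]
ee_rot: [-180.0, -0.1, 15.5]
force: [0.4, 0.3, -0.2]
gripper_width: 0.4
```

Call:
servo_tool --motion '[-1.3,4.8,-1,0,0,0,0,-1.9,6.7,0,0,0,0,0,-2.2,7.7,0,0,0,0,0,-2.2,7.7,0,0,0,0,0,-2.2,7.7,0,0,0,0,0,-2.2,7.7,0,0,0,0,0,-2.2,7.7,0,0,0,0,0,-2.2,7.7,0,0,0,0,0]'

```text
time_s: 4.2
ee_pos: [493.5, 342.3, 92.0]
ee_rot: [-180.0, -0.0, 15.5]
force: [2.0, -2.0, 2.1]
gripper_width: 0.4
```

```bash
python3 w.py w3.png
```

```text
4.2 [493.5 342.3  92. ] [-1.800e+02 -3.000e-02  1.549e+01] [ 1.99 -2.04  2.15] 0.43302274572312 [33.7 27.3 97.3 -0.  55.4 18.2]
[[   1.     -0.     -0.      0.87]
 [  -0.     -0.97   -0.26  -71.92]
 [  -0.      0.26   -0.97 -152.15]
 [   0.      0.      0.      1.  ]]
```

View pics/w3.png

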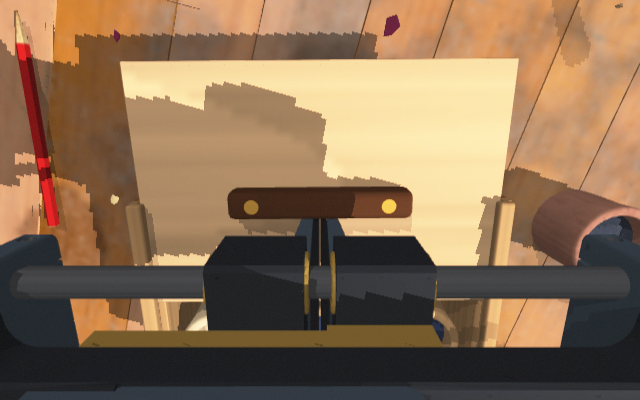

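The batten (320,203) touches the fingers and the lid is moving, with a force of about 3 N. I carry on pushing.

Call:
servo_tool --motion '[-2.2,7.7,0,0,0,0,0,-2.2,7.7,0,0,0,0,0,-2.2,7.7,0,0,0,0,0,-2.2,7.7,0,0,0,0,0,-1.6,5.8,0,0,0,0,0,-0.8,2.9,0,0,0,0,0,0,0,0,0,0,0,0]'

```text
time_s: 4.83
ee_pos: [481.9, 381.8, 91.8]
ee_rot: [-180.0, 0.0, 15.5]
force: [-0.4, -0.2, 0.0]
gripper_width: 0.7
```

```bash
cat > b.py <<'E'
from w import *
f,P,s=wrist(sys.argv[1])
im=f['image'].astype(int)
m=np.zeros(P.shape[:2],bool);m[140:222,200:430]=1
m&=(im.sum(2)<330)&(P[...,2]>76)&(P[...,2]<88);m[215:,295:345]=0
r=cv2.minAreaRect(P[m][:,:2].astype(np.float32));print(m.sum(),r)
y=np.array([-.271,.963]);print('lid',y@(np.array(r[0])-[504.9,307.2]))
E
python3 b.py w4.png
```

```text
4.8333 [481.9 381.8  91.8] [-1.7995e+02  2.0000e-02  1.5500e+01] [-0.44 -0.21  0.03] 0.6755540355802189 [37.3 28.4 95.3  0.1 56.3 21.8]
4991 ((476.4922790527344, 406.4617614746094), (89.93889617919922, 14.570064544677734), 15.743721008300781)
lid 103.28756867675781
```

View pics/w4.png

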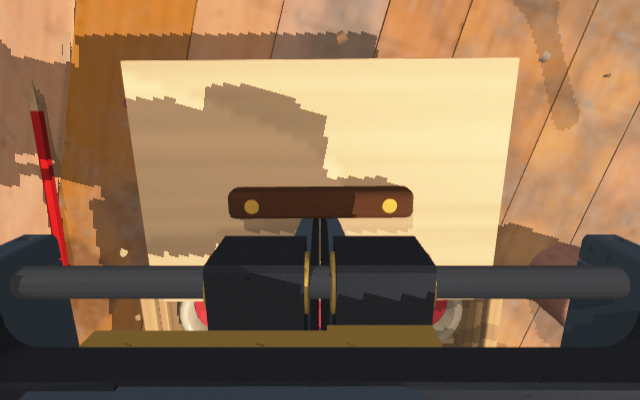

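The lid stands at about 103 mm and the batten is still against the fingers. The last stretch goes in small steps.

Call:
servo_tool --motion '[-0.8,2.9,0,0,0,0,0,-0.8,2.9,0,0,0,0,0,-0.3,1,0,0,0,0,0,0,0,0,0,0,0,0,0,0,0,0,0,0,0]'

```text
time_s: 5.3
ee_pos: [481.4, 383.6, 91.8]
ee_rot: [179.6, 0.1, 15.5]
force: [4.1, -11.9, 1.6]
gripper_width: 0.4
```

```bash
python3 b.py w5.png
```

```text
5.3 [481.4 383.6  91.8] [1.7957e+02 8.0000e-02 1.5550e+01] [  4.06 -11.91   1.65] 0.44616241075774515 [37.7 28.6 95.  -0.4 56.7 22.4]
4965 ((475.84149169921875, 407.370361328125), (90.14739227294922, 14.627867698669434), 15.91121768951416)
lid 104.3389137084961
```

```bash
python3 - <<'E'
from h import *
for n in ['scene','side']:
    f=grab_frame(n);save(n+'1.png',f);P=cloud(f).reshape(-1,3);im=f['image'].reshape(-1,3).astype(int)
    Q0=np.load(n+'0.npy').reshape(-1,3)
    for nm,Q in(('before',Q0),('after',P)):
        q=(Q[:,:2]-[504,308])@np.array([[.963,-.271],[.271,.963]])
        k=(Q[:,2]>62)&(Q[:,2]<72)&(abs(q[:,0])<80)&(abs(q[:,1])<250)
        print(n,nm,k.sum(),np.percentile(q[k,1],[0.5,2,50,98,99.5]).round(1))
im=cv2.imread('pics/side1.png');cv2.imwrite('pics/crop1.png',cv2.resize(im[120:270,220:420],None,fx=4,fy=4,interpolation=cv2.INTER_CUBIC))
E
```

```text
scene before 2335 [-241.5 -223.7   -4.1   66.9   68.6]
scene after 2288 [-241.  -224.2  115.5  171.3  172.7]
side before 1452 [-234.8 -205.     3.3   68.1   70.5]
side after 1408 [-236.6 -213.8  118.1  172.9  174.9]
```

View pics/crop1.png

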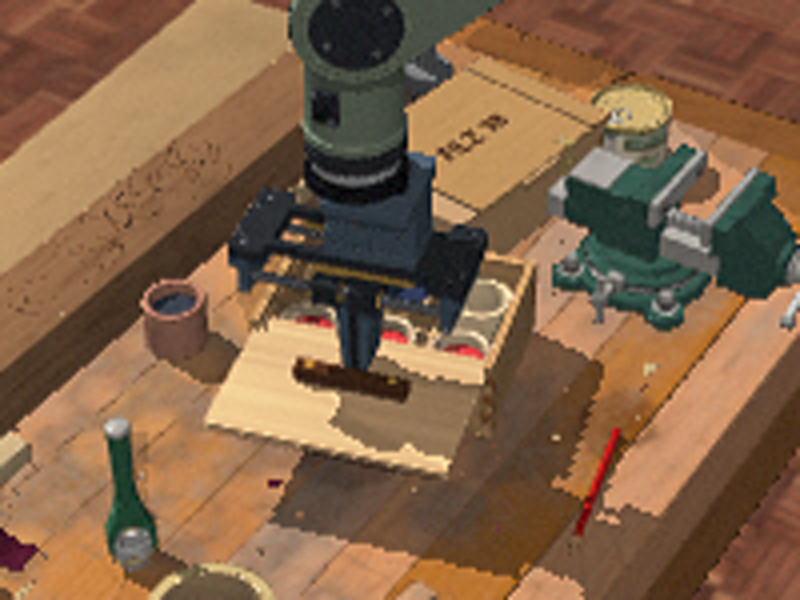

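The force has stopped rising at 12 N and the lid has travelled about 104 mm. In the first wrist cloud the lid and box outline measured 144 mm instead of 136 mm, so the lid started about 8 mm open and is now at its stop (112 mm). That puts the box origin near (507, 299.6). The side crop shows a pale, unlined cup at (488,297): the −x/−y compartment. I back off, then look from above.

Call:
servo_tool --motion '[1.4,-4.8,0,0,0,0,0,1.4,-4.8,0,0,0,0,0,0,0,15,0,0,0,0,0,0,30,0,0,0,0,0,0,38,0,0,0,0,2,-25,30,0,0,0,0,4,-35,20,0,0,0,0,4,-35,20,0,0,0,0,4,-35,5,0,0,0,0,4,-30,0,0,0,0,0]'

```text
time_s: 6.28
ee_pos: [502.1, 216.9, 252.5]
ee_rot: [-179.9, -0.3, 15.5]
force: [0.8, -1.2, 0.4]
gripper_width: 0.2
```

Call:
servo_tool --motion '[0,0,0,0,0,0,0,0,0,0,0,0,0,0,0,0,0,0,0,0,0]'

```text
time_s: 6.53
ee_pos: [501.2, 218.5, 249.9]
ee_rot: [-179.9, -0.0, 15.4]
force: [0.3, 0.4, 0.2]
gripper_width: 0.5
```

```bash
python3 w.py w6.png
```

```text
6.5333 [501.2 218.5 249.9] [-1.7993e+02 -1.0000e-02  1.5440e+01] [0.27 0.4  0.2 ] 0.509063119013139 [22.3 15.2 91.7  0.1 73.1  6.9]
[[   1.     -0.     -0.      0.87]
 [  -0.     -0.97   -0.26  -71.92]
 [  -0.      0.26   -0.97 -152.15]
 [   0.      0.      0.      1.  ]]
```

View pics/w6.png

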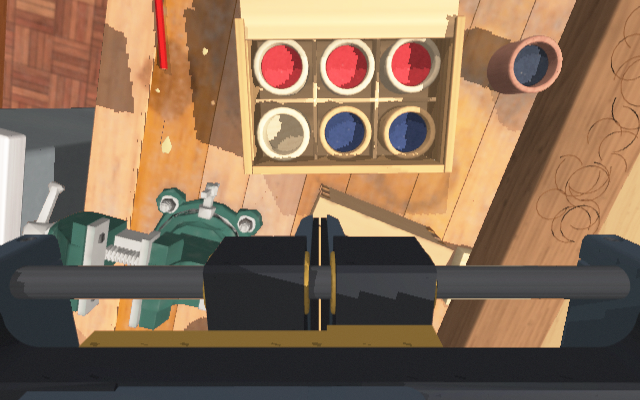

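The cup at (284,133) has bare wood inside. The other five are lined: three red along row 67, and navy at (346,132) and (407,131).

```bash
python3 - <<'E'
from h import *
P=np.load('w.npy')
Q=P[100:165,250:318].reshape(-1,3);Q=Q[(Q[:,2]>51)&(Q[:,2]<60)&(np.hypot(Q[:,0]-455,Q[:,1]-253)<32)]
print(len(Q),np.median(Q,0),cv2.minEnclosingCircle(Q[:,:2].astype(np.float32)))
c=np.cos(np.radians(15.8));s=np.sin(np.radians(15.8))
print(507-62*c+31*s,299.6-62*s-31*c)
for n in [(284,110),(284,155),(260,133),(308,133),(284,133)]:print(P[n[1],n[0]].round(1))
f=P[0:25,260:440].reshape(-1,3);print('lid z',np.nanmedian(f[:,2]))
# lid rear edge and box near wall in own y
q=P[20:180,330:340]; print([(v,((q[v-20,5,0]-507)*-s+(q[v-20,5,1]-299.6)*c).round(1),q[v-20,5,2].round(1)) for v in range(28,178,4)])
E
```

```text
1081 [453.95670741 250.85418645  55.95663247] ((452.5323181152344, 248.8860626220703), 30.433406829833984)
455.7831720594421 252.88986688407655
[452.  273.9  56.2]
[462.4 232.   56.1]
[434.8 246.7  56.6]
[479.7 259.   56. ]
[455.1 249.9  27. ]
lid z 67.58193519310328
[(28, np.float64(60.0), np.float64(66.7)), (32, np.float64(56.5), np.float64(68.0)), (36, np.float64(53.4), np.float64(67.6)), (40, np.float64(52.5), np.float64(53.3)), (44, np.float64(49.3), np.float64(51.4)), (48, np.float64(47.4), np.float64(41.3)), (52, np.float64(43.7), np.float64(41.6)), (56, np.float64(40.3), np.float64(40.8)), (60, np.float64(36.6), np.float64(41.1)), (64, np.float64(32.9), np.float64(41.6)), (68, np.float64(29.4), np.float64(40.5)), (72, np.float64(25.6), np.float64(41.2)), (76, np.float64(22.0), np.float64(40.5)), (80, np.float64(18.2), np.float64(41.4)), (84, np.float64(14.4), np.float64(43.0)), (88, np.float64(10.3), np.float64(52.6)), (92, np.float64(7.2), np.float64(34.3)), (96, np.float64(3.9), np.float64(7.4)), (100, np.float64(-0.6), np.float64(36.4)), (104, np.float64(-4.4), np.float64(7.7)), (108, np.float64(-8.2), np.float64(52.4)), (112, np.float64(-12.0), np.float64(51.4)), (116, np.float64(-16.1), np.float64(40.1)), (120, np.float64(-20.1), np.float64(40.1)), (124, np.float64(-24.0), np.float64(40.5)), (128, np.float64(-27.9), np.float64(41.0)), (132, np.float64(-31.9), np.float64(42.1)), (136, np.float64(-36.0), np.float64(40.8)), (140, np.float64(-39.9), np.float64(41.5)), (144, np.float64(-44.1), np.float64(40.9)), (148, np.float64(-48.2), np.float64(40.3)), (152, np.float64(-50.8), np.float64(52.1)), (156, np.float64(-54.7), np.float64(52.7)), (160, np.float64(-59.9), np.float64(44.9)), (164, np.float64(-59.9), np.float64(69.9)), (168, np.float64(-63.0), np.float64(74.4)), (172, np.float64(-66.8), np.float64(74.8)), (176, np.float64(-85.4), np.float64(1.2))]
```

Rim edges give the cup axis at about (456.5, 253), rim z 56. The lid's rear edge at own y≈53 fits fully open (−60+112=52). Now I move over the cup and down.

Call:
servo_tool --motion '[-15,11.5,0,0,0,0,0,-15,11.5,0,0,0,0,0,-15,11.5,-10,0,0,0,0,0,0,-30,0,0,0,0,0,0,-30,0,0,0,0,0,0,-30,0,0,0,0,0,0,-25,0,0,0,0,0,0,-13,0,0,0,0,0,0,-8,0,0,0,0,0,0,0,0,0,0,0]'

```text
time_s: 7.42
ee_pos: [455.1, 253.1, 102.1]
ee_rot: [180.0, 0.2, 15.6]
force: [-0.6, -0.2, 0.2]
gripper_width: 0.7
```

Call:
servo_tool --motion '[0,0,0,0,0,0,0,0,0,0,0,0,0,0,0,0,0,0,0,0,0]'

```text
time_s: 7.67
ee_pos: [457.1, 253.1, 105.2]
ee_rot: [-180.0, -0.2, 15.5]
force: [0.4, 0.4, 0.1]
gripper_width: 0.5
```

```bash
python3 w.py w7.png; python3 - <<'E'
from h import *
f=grab_frame('side');cv2.imwrite('pics/crop2.png',cv2.cvtColor(cv2.resize(f['image'][120:270,220:420],None,fx=4,fy=4,interpolation=cv2.INTER_CUBIC),cv2.COLOR_RGB2BGR))
E
```

```text
7.6667 [457.1 253.1 105.2] [-1.7996e+02 -1.5000e-01  1.5480e+01] [0.39 0.42 0.14] 0.4915209133427567 [ 27.7  20.3 107.1   0.   52.4  12.2]
[[   1.     -0.     -0.      0.87]
 [  -0.     -0.97   -0.26  -71.92]
 [  -0.      0.26   -0.97 -152.15]
 [   0.      0.      0.      1.  ]]
```

View pics/w7.png

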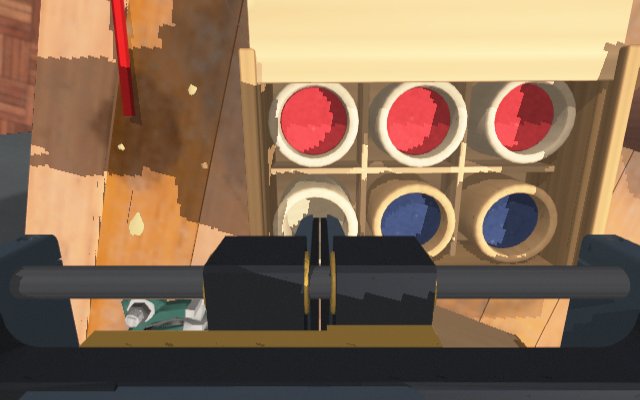

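View pics/crop2.png

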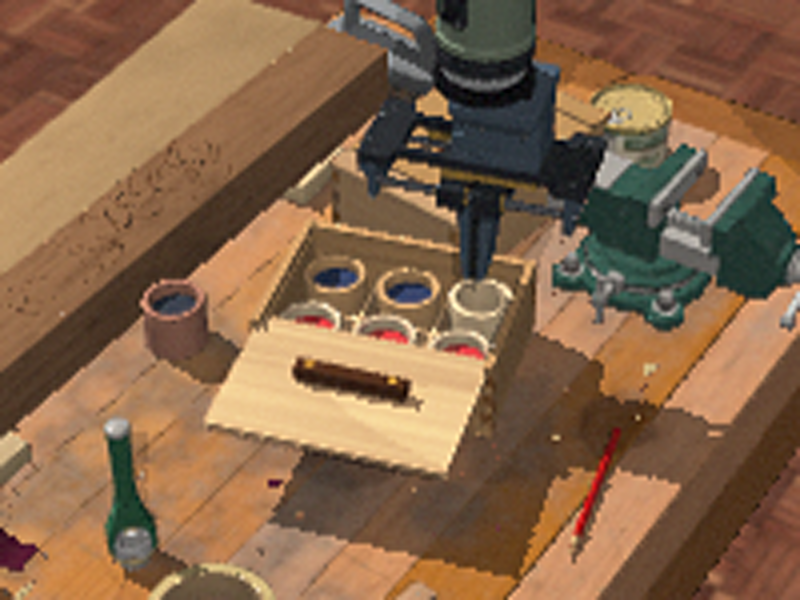

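The fingertips (320,220) stand over the pale bare cup, with the lid fully out. I hold for well over two seconds.

Call:
servo_tool --motion '[0,0,-4,0,0,0,0,0,0,0,0,0,0,0,0,0,0,0,0,0,0,0,0,0,0,0,0,0,0,0,0,0,0,0,0,0,0,0,0,0,0,0,0,0,0,0,0,0,0,0,0,0,0,0,0,0,0,0,0,0,0,0,0,0,0,0,0,0,0,0]'

```text
time_s: 8.6
ee_pos: [456.3, 252.5, 100.0]
ee_rot: [-180.0, -0.0, 15.5]
force: [1.2, 0.3, -0.1]
gripper_width: 0.7
```

Call:
servo_tool --motion '[0,0,0,0,0,0,0,0,0,0,0,0,0,0,0,0,0,0,0,0,0,0,0,0,0,0,0,0,0,0,0,0,0,0,0,0,0,0,0,0,0,0,0,0,0,0,0,0,0,0,0,0,0,0,0,0,0,0,0,0,0,0,0,0,0,0,0,0,0,0]'

```text
time_s: 9.43
ee_pos: [456.3, 252.5, 100.0]
ee_rot: [180.0, -0.0, 15.5]
force: [-0.5, -0.8, -0.1]
gripper_width: 0.5
```

Call:
servo_tool --motion '[0,0,0,0,0,0,0,0,0,0,0,0,0,0,0,0,0,0,0,0,0,0,0,0,0,0,0,0,0,0,0,0,0,0,0,0,0,0,0,0,0,0,0,0,0,0,0,0,0,0,0,0,0,0,0,0,0,0,0,0,0,0,0,0,0,0,0,0,0,0]'

```text
time_s: 10.27
ee_pos: [456.3, 252.5, 100.0]
ee_rot: [-180.0, -0.0, 15.5]
force: [0.7, -0.2, -0.9]
gripper_width: 0.4
```

```bash
python3 - <<'E'
from h import *
s=sensors.state();print(s['time_s'],s['ee_pos'],s['force']);print(env.job_done())
E
```

```text
10.2667 [456.30055668 252.51010428  99.9770028 ] [ 0.74701697 -0.19311867 -0.90181584]
the job is handed in; nothing more can be done
None
```

I pushed the lid fully open by its batten and pointed at the cup without felt for over two seconds. I then handed the job in there at 10.3 s. The cup without felt is the one at the box's own −x/−y corner; the other five show red or navy felt.

- **Pushing force:** the wrist sensor read about 12.7 N in all against the stop, well under the 40 N limit.
- **Lid opening:** my measurements disagreed at first. The lid travelled only about 104 mm, not 112. The cause is that it started about 8 mm open: the outline of box and lid measured 144 mm instead of 136 mm. The hard stop and the lid's rear edge at own y ≈ 53 mm (expected 52) both fit it being fully open.
- **Pointing:** the final grasp point is (456.3, 252.5, 100.0) mm. That is about 1 mm sideways from the measured cup axis of (456.5, 253), with the fingertips about 25 mm above the rim.
- **Contact:** the wrist force at the end was only noise, about 1 N. In the last pictures no cup or bystander in view had visibly moved. I did not measure the bystanders again at the end.

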